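# Load a flower tag between setters in a test kiln and open the vent

## Task

Load the little kiln for a bisque firing: sandwich the dry, cream flower tag between the two round setter discs (setter, tag, setter) in one neat stack in the middle of the round kiln shelf, setting every piece down rather than dropping it. Turn the vent damper fully open so that the steam can leave. Leave the damp, dark tags and the other things on the bench where they are.

Things in the scene. Friction and masses are not known exactly. Their poses are not given: they have to be found in the camera images.
- shelf_top (a point): centre of the upper face of the round grey kiln shelf (140 mm across, 12 mm thick, fixed) on which the stack is built; z up. The face is 119 mm above the bench. Around it, lower down, is the kiln's hearth: round steel case 240 mm across with a cream firebrick face 92 mm above the bench; nothing stands above the shelf.
- setter_1: round buff (tan) ceramic setter disc, 66 mm across, 10 mm thick, about 70 g, loose, lying flat on the bench. Origin: centre of its underside, z up. The two setters are alike: either may be the lower one.
- setter_2: the other setter disc, the same in every way: 66 mm across, 10 mm thick, origin at the centre of its underside, z up.
- dry_tag: dry, cream-white flat clay flower with six round petals, 8 mm thick, 65 mm across facing petals and 60 mm across facing notches, about 40 g, loose, lying flat on a fixed dark board 12 mm high (125 x 270 mm) with the damp tags. Origin: centre of its underside, z up; x points to the petal with the small dark hanging hole (others every 60 degrees).
- damp_tag_1: dark grey, still damp flower tag of the same shape, on the same board, about 90 mm from its neighbour, centre to centre; to be left there. Origin: centre of its underside.
- damp_tag_2: second dark grey damp tag, likewise; to be left there.
- damper (a joint): angle of the vent damper's lever about its upright shaft: 0 closed (lever across the duct), growing counter-clockwise seen from above to 1.571 at the stop, fully open (lever in line with the duct, pointing away from the kiln). Stays where it is left; moving it takes about 2 N at the knob.
- damper_knob (a point): middle of the upright red cylindrical knob at the end of the damper's flat steel lever, 129 mm above the bench; 70 mm from the shaft. The knob is 18 mm across and 36 mm tall: its foot on the lever is 106 mm, its top 142 mm above the bench. It turns with the lever; the lever below it is 16 mm wide.
- damper_pivot (a point): point on the damper shaft's upright axis, level with damper_knob (129 mm above the bench), over the grey duct (80 mm across, its top 90 mm above the bench) that leaves the kiln. Turns with the kiln: its -x points along the closed lever, its -y along the open lever, away from the kiln.
- underglaze: dark bottle with a red cap, 38 mm across, 95 mm tall, loose bystander; origin at the centre of its underside.
- brush: brush about 190 mm long lying on the bench, loose bystander; origin beneath its middle.
- water_pot: terracotta bowl, 90 mm across, 75 mm tall, loose bystander; origin at the centre of its underside.
- prop_1: cream cylindrical kiln prop, 32 mm across, 50 mm tall, standing loose; bystander, origin at the centre of its underside.
- prop_2: second kiln prop, the same.

How it is judged (in metres and radians):
At the end, for the whole second after the job is handed in: On the kiln shelf: a setter, the dry tag, the other setter, lying flat and at rest, each centred within 10 mm of the shelf's centre and the tag within 7 mm of both setters; damper open, within 0.12 rad of its 1.57 rad stop (((horizontal distance between each of setter_1, dry_tag, setter_2 and shelf_top below 0.01 m and angle between each of setter_1, dry_tag, setter_2's own z axis and vertical below 0.06 rad and z of setter_1 in the frame of shelf_top between -0.003 and 0.003 m and z of dry_tag in the frame of shelf_top between 0.007 and 0.013 m and z of setter_2 in the frame of shelf_top between 0.015 and 0.021 m and horizontal distance between dry_tag and setter_1 below 0.007 m and horizontal distance between dry_tag and setter_2 below 0.007 m) or (horizontal distance between each of setter_2, dry_tag, setter_1 and shelf_top below 0.01 m and angle between each of setter_2, dry_tag, setter_1's own z axis and vertical below 0.06 rad and z of setter_2 in the frame of shelf_top between -0.003 and 0.003 m and z of dry_tag in the frame of shelf_top between 0.007 and 0.013 m and z of setter_1 in the frame of shelf_top between 0.015 and 0.021 m and horizontal distance between dry_tag and setter_2 below 0.007 m and horizontal distance between dry_tag and setter_1 below 0.007 m)) and value of joint damper above 1.45 rad and linear speed of each of setter_1, dry_tag, setter_2 below 0.01 m/s); the robot touches nothing.
It fails at once if a setter or the dry tag is dropped (falls freely more than about 15 mm) ((linear speed of setter_1 above 0.55 m/s and contact force between setter_1 and anything else below 0.01 N) or (linear speed of dry_tag above 0.55 m/s and contact force between dry_tag and anything else below 0.01 N) or (linear speed of setter_2 above 0.55 m/s and contact force between setter_2 and anything else below 0.01 N)).
It fails at once if a damp tag or another thing on the bench is moved more than 20 mm (distance of any of damp_tag_1, damp_tag_2, underglaze, brush, water_pot, prop_1, prop_2 from where it was at the start of the episode above 0.02 m).
It also fails if it takes over 69 s, if anything falls off the work surface, if the arm or the gripper's body presses on something with over 40 N, if the wrist force passes 120 N, or if a joint passes its speed limit or range.

## Robot

A 7-joint arm with a two-finger parallel gripper is mounted at the origin on the work surface. World frame = base frame: x ahead of the robot, y to its left, z up, the work surface at z = 0. Lengths are in mm, angles in rad, forces in N, time in s.
With the tool pointing down it reaches from about 400 to 850 mm from the base axis. Payload 4.5 kg.
Tool frame: the origin (TCP) lies midway between the tips of the shut fingers; the grasp point (between the pads) lies 19 mm behind it; z points along the fingers, y is the line along which they close (so a half turn about z gives the same grasp; the last joint's range is limited). The gripper opens to 88 mm and grips with 3 to 60 N. Pads are 18 mm wide; open, the fingers measure 123 mm over their backs; the gripper's body (75 mm by 187 mm) begins 45 mm behind the grasp point.
Start: joints at [1.164, 0.689, -0.195, 1.565, 0.157, 0.902, -0.215], TCP at [266.695, -565.267, 238.743] pointing down, gripper open.
Joint ranges: [-3.01, 3.01], [-0.46, 2.08], [-1.47, 1.51], [0.13, 2.56], [-1, 4.14], [0.04, 2.09], [-2.66, 2.66]. Speed limits (rad/s): [2.57, 2.57, 3.14, 3.14, 3.14, 3.14, 3.14].

## Interface

Orientations are given as a rotation vector (axis times angle).
In Python, from station import ctrl gives the robot as it stands.
- The arm moves only by the tool step_arm, never from a script. Its argument "steps" is a list of rows, each a list of 7 numbers: the turn, a rotation vector about the tool's x, y, z as a fraction of full scale, then the shift along the tool's x, y, z as a fraction of full scale, then the closure, from -1 (fully open) to 1 (shut). A call has 1 to 12 rows; each row is the pose to reach, as a shift and turn from the pose commanded when the call began, along the tool's axes at that moment; what a row does not reach only later rows make up. Full scale, the value 1, is 0.5 m for a shift and 90 degrees for a turn. A row lasts 1/12 s, in which the tool goes at most 41.7 mm and 7.16 degrees, less where a joint would pass 70% of its speed; a pose out of reach is approached as far as the arm can. A call with a number of a shift or a turn outside -1 to 1 is refused whole. A call with a gripper value outside its range is refused whole. The fingers move at their own pace and stop on an object; "squeeze" is the grip in N (left out, the last holds). Time passes only in rows, so rows that repeat a pose let the fingers close. It gives the time, the measured TCP pose, the force, the opening and the grip force at its end, in the units of the state.
- ctrl.sense(): the state, without advancing time (a new reading comes with each control period).
- ctrl.capture(name): name is "scene" or "top"; returns (picture, depth): 384x512x3 uint8, blue, green, red; 384x512 float32, mm along the optical axis (not along the pixel's ray), 0 where there is no reading.
- ctrl.camera_params(name): a dict with "intrinsics" (3x3 intrinsics, pixels), "extrinsics" (4x4, takes a point from world to camera coordinates). Camera axes: x right, y up, looking along -z (the intrinsics and any distortion apply to the point x, -y, -z); pixel columns grow to the right and rows downward; lengths in mm; the calibration is good to about 2 mm. A picture is of the moment at which its call begins. camera_params takes no time and is no camera call.
- ctrl.finish_job(): hands the job in; it is judged then, once.
The state is a dict: "clock": time; "joints": joint angles; "joint_vel": joint speeds; "joint_efforts": joint torques, N m; "eef_pos": TCP position; "tcp_rot": TCP orientation; "wrist_force": force on the tool from outside, world axes, zero at the start; "torque": the same for the moment, N m; "width": finger opening in mm; "finger_force": force on a finger pad.
Only numpy, scipy, OpenCV 4.12 (cv2) and the standard library are available. Lean on these libraries where they do the work, as an engineer would, in place of code of your own. Each camera call takes 0.05 s, during which the arm holds its last target. There are 200 camera calls.

## Working session

There is one attempt and no reset: what is moved stays moved. The work goes in short steps, Python scripts to look and compute and a tool call to move; the robot and the scene stay as the last step left them, time stands still between calls to the robot, and variables do not carry over. Pictures are saved under pics/ and viewed, at most 11 in all, crops included, and the job is handed in when it is done.

Besides the shell and the picture viewer there is one more tool, called after ">>>" as name(argument=value, ...), one argument or row to a line, values as JSON. step_arm: Moves the arm, as the interface text tells. Shift numbers are shares of 0.5 m and turn numbers shares of 90 degrees, none past 1 either way. Its arguments: {"type":"object","properties":{"steps":{"type":"array"},"squeeze":{"type":"number"}},"required":["steps"]}

```bash
mkdir -p pics; ls; python3 - <<'E'
from station import ctrl
import cv2,numpy as np
for n in("top","scene"):
    im,d=ctrl.capture(n); cv2.imwrite(f"pics/{n}0.png",im); np.savez(f"{n}0.npz",im=im,d=d)
    p=ctrl.camera_params(n); print(n,{k:np.round(v,4).tolist() if not isinstance(v,str) else v for k,v in p.items()})
print(ctrl.sense())
E
```

```text
pics
top {'intrinsics': [[413.3675, 0.0, 260.9464], [0.0, 413.3675, 193.1144], [0.0, 0.0, 1.0]], 'extrinsics': [[-0.1189, -0.9929, 0.0044, 125.408], [0.9687, -0.1151, 0.2198, -549.9605], [-0.2177, 0.0304, 0.9755, -1006.7582], [0.0, 0.0, 0.0, 1.0]]}
scene {'intrinsics': [[485.0655, 0.0, 257.5189], [0.0, 485.0655, 192.9455], [0.0, 0.0, 1.0]], 'extrinsics': [[0.7805, 0.625, 0.0131, -479.4306], [-0.3921, 0.4731, 0.7889, 104.941], [0.4869, -0.6209, 0.6143, -1412.5761], [0.0, 0.0, 0.0, 1.0]]}
{'clock': 0.1, 'joints': array([ 1.16381763,  0.68991323, -0.19453949,  1.56619888,  0.1573023 ,
        0.90249612, -0.21508778]), 'joint_vel': array([ 0.00105252, -0.00068928,  0.00033131, -0.00297824, -0.00024817,
        0.00028021, -0.00032881]), 'joint_efforts': array([-3.26470567e-03, -5.28496313e+01, -1.27151784e+00, -1.53836024e+01,
       -5.25934284e-02,  1.99986425e-03,  2.41084302e-05]), 'eef_pos': array([ 266.38945979, -564.78043864,  237.99350518]), 'tcp_rot': array([-3.06405027e+00, -6.86594577e-01,  7.16193349e-04]), 'wrist_force': array([ 0.61396354,  0.51350374, -0.00433397]), 'torque': array([0.02630167, 0.00602635, 0.02329761]), 'finger_force': 0.0, 'width': 88.05334549100436}
```

View pics/top0.png

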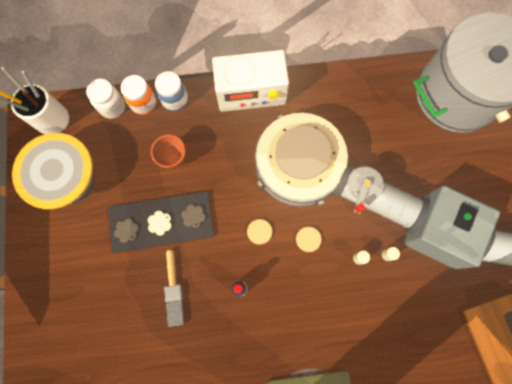

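View pics/scene0.png

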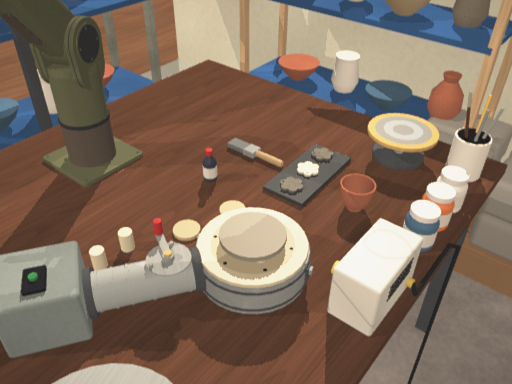

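Top view: shelf at (306,151), setters at (260,232) and (308,240), dry tag at (159,223) between the damp tags (125,231) and (193,216). The red knob is at (360,208), with its shaft near (368,184). The scene view shows the same layout.

```bash
cat > h.py <<'E'
import numpy as np,cv2
from scipy.spatial.transform import Rotation as R
from station import ctrl
def ray(n,uv):
    p=ctrl.camera_params(n);K=np.array(p["intrinsics"]);E=np.array(p["extrinsics"])
    uv=np.atleast_2d(uv).astype(float)
    d=np.c_[uv,np.ones(len(uv))]@np.linalg.inv(K).T*[1,-1,-1]
    return -E[:3,:3].T@E[:3,3], d@E[:3,:3]
def plane(n,uv,z):
    o,d=ray(n,uv); return o+d*((z-o[2])/d[:,2:3])
def world(n,depth):
    h,w=depth.shape; g=np.stack(np.meshgrid(np.arange(w),np.arange(h)),-1).reshape(-1,2)
    o,d=ray(n,g); p=ctrl.camera_params(n)
    dc=d@np.array(p["extrinsics"])[:3,:3].T
    return (o+d*(depth.reshape(-1,1)/-dc[:,2:3])).reshape(h,w,3)
def tri(a,b):
    (o1,d1),(o2,d2)=a,b; d1,d2=d1[0],d2[0]
    s=np.linalg.lstsq(np.c_[d1,-d2],o2-o1,rcond=None)[0]
    p,q=o1+s[0]*d1,o2+s[1]*d2; return (p+q)/2,np.linalg.norm(p-q)
def go(x,y,z,yaw):   # yaw of tool y axis, deg (mod 180); prints row numbers for a tool-down pose
    s=ctrl.sense();T=R.from_rotvec(s["tcp_rot"]);M=T.as_matrix()
    a=np.deg2rad(yaw); best=None
    for k in(0,np.pi):
        Y=np.array([np.cos(a+k),np.sin(a+k),0]);Z=np.array([0,0,-1.]);X=np.cross(Y,Z)
        rv=(T.inv()*R.from_matrix(np.c_[X,Y,Z])).as_rotvec()
        if best is None or np.linalg.norm(rv)<np.linalg.norm(best): best=rv
    sh=M.T@(np.array([x,y,z])-s["eef_pos"])
    print("turn",np.round(best/(np.pi/2),4),"shift",np.round(sh/500,4),"rows>=",round(max(np.linalg.norm(sh)/41.7,np.rad2deg(np.linalg.norm(best))/7.16),1))
E
python3 - <<'E'
from h import *
def blobs(m,amin=25):
    n,l,s,c=cv2.connectedComponentsWithStats(m.astype(np.uint8))
    return [(c[i],s[i,4],s[i,:4],l==i) for i in range(1,n) if s[i,4]>=amin]
C={}
for n in("top","scene"):
    f=np.load(n+"0.npz");im,d=f["im"],f["d"];W=world(n,d);hsv=cv2.cvtColor(im,cv2.COLOR_BGR2HSV)
    H,S,V=[hsv[...,i].astype(int) for i in range(3)]
    Z=W[...,2]; reg=(W[...,0]>300)&(W[...,0]<900)&(np.abs(W[...,1])<450)
    print(n,"bench z",np.median(Z[(Z>-20)&(Z<20)&reg]))
    print("bright low:")
    for c,a,b,l in blobs(reg&(V>150)&(Z<32)&(Z>-10)&(d>0),60):
        pts=W[l]; print(np.round(c),a,b,np.round(np.median(pts,0)),"plane10",plane(n,c,10)[0].round(1),"plane20",plane(n,c,20)[0].round(1),im[l].mean(0).round())
    print("red:")
    for c,a,b,l in blobs(((H<6)|(H>174))&(S>180)&(V>120)&reg,20):
        print(c.round(1),a,b,np.median(W[l],0).round(),W[l].max(0).round()[2])
    print("shelf:")
    for c,a,b,l in blobs(reg&(np.abs(Z-119)<6),300):
        cs=cv2.findContours(l.astype(np.uint8),0,1)[0];k=max(cs,key=cv2.contourArea)[:,0]
        P=plane(n,k,119)[:,:2]; (e,r)=cv2.minEnclosingCircle(P.astype(np.float32)); print(c.round(1),a,np.round(e,1),round(r,1),plane(n,c,119)[0].round(1))
    print("firebrick:")
    for c,a,b,l in blobs(reg&(np.abs(Z-92)<6),400): print(c.round(1),a,b)
im=np.load("top0.npz")["im"]
a=cv2.resize(im[180:260,100:220],None,fx=5,fy=5,interpolation=2)[:400];b=cv2.resize(im[120:230,240:420],None,fx=3.33,fy=3.33,interpolation=2)[:,:600][:200*1+166]
s=np.zeros((a.shape[0]+200,600,3),np.uint8)
cv2.imwrite("pics/crop_tag.png",a);cv2.imwrite("pics/crop.png",np.vstack([cv2.resize(im[200:245,110:210],(600,270)),cv2.resize(im[160:220,335:435],(550,330)) if 0 else cv2.resize(im[165:220,335:435],(600,330))]))
E
```

```text
top bench z 1.000986140511145
bright low:
[282. 108.] 808 [218  90 131  67] [822. -44.   2.] plane10 [810.3 -31.   10. ] plane20 [805.9 -29.9  20. ] [104. 140. 181.]
[176. 105.] 74 [161  92  27  18] [846. 266.  25.] plane10 [856.5 268.4  10. ] plane20 [851.6 266.8  20. ] [142. 166. 189.]
[145. 110.] 128 [129  96  27  20] [845. 352.  18.] plane10 [852.2 355.   10. ] plane20 [847.4 352.6  20. ] [103. 136. 183.]
[425. 111.] 73 [418  96  17  27] [ 749. -430.   18.] plane10 [ 754.9 -434.2   10. ] plane20 [ 751.  -429.4   20. ] [128. 146. 161.]
[116. 113.] 63 [109 106  14  12] [845. 433.  20.] plane10 [851.8 435.8  10. ] plane20 [847.  432.7  20. ] [125. 148. 170.]
[173. 155.] 232 [165 145  17  21] [709. 288.  11.] plane10 [709.2 287.1  10. ] plane20 [705.7 285.4  20. ] [ 49.  85. 167.]
[295. 223.] 4530 [216 196 154  60] [477. -25.   2.] plane10 [479.3 -22.5  10. ] plane20 [478.  -21.5  20. ] [ 77. 124. 177.]
[159. 223.] 462 [147 210  25  26] [523. 335.  20.] plane10 [524.2 337.3  10. ] plane20 [522.5 335.1  20. ] [192. 230. 241.]
[389. 255.] 92 [381 246  20  16] [ 367. -247.    3.] plane1
[... 1446 characters left out ...]
ne10 [440.4 -55.7  10. ] plane20 [448.8 -63.1  20. ] [157. 207. 231.]
[127. 245.] 152 [119 239  16  14] [ 382. -185.   15.] plane10 [ 375.5 -180.9   10. ] plane20 [ 384.8 -186.6   20. ] [132. 165. 185.]
[ 99. 263.] 151 [ 90 255  18  15] [ 383. -260.   18.] plane10 [ 373.4 -255.6   10. ] plane20 [ 382.8 -260.4   20. ] [131. 163. 183.]
[343. 316.] 349 [328 302  33  29] [865. -44.  17.] plane10 [862.9 -38.4  10. ] plane20 [866.  -45.9  20. ] [165. 187. 204.]
red:
[155.5 226.9] 31 [153 221   7  13] [ 487. -177.  130.] 141.0
shelf:
[252.4 234.5] 2572 [646.8 -58.7] 72.1 [648.1 -61.5 119. ]
[ 61.  293.6] 415 [ 436.2 -376.2] 85.0 [ 483.7 -395.8  119. ]
firebrick:
[214.1 259.3] 6137 [ 33 207 275 115]
```

View pics/crop.png

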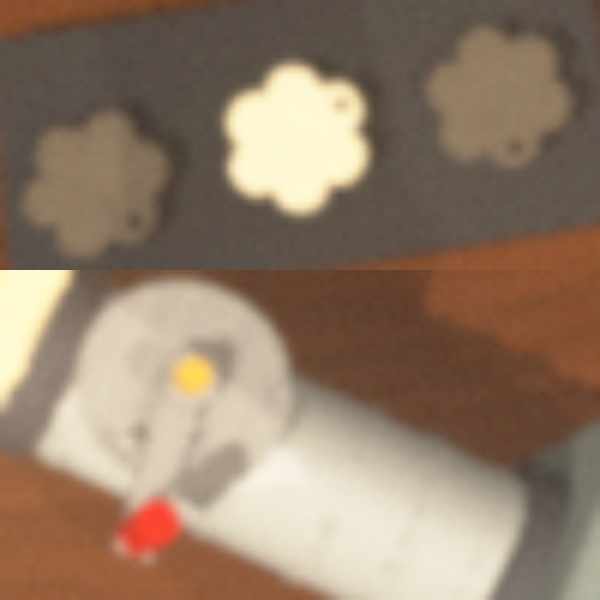

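The crop shows the hanging hole at the tag's upper right. The red knob is at about (360,208), the yellow shaft cap at about (367,183), and the lever is near closed, across the duct. Next I refine the setters, tag yaw, pivot and knob.

```bash
cat > m.py <<'E'
from h import *
def near(m,c,r=30):
    n,l,s,ct=cv2.connectedComponentsWithStats(m.astype(np.uint8))
    i=min([i for i in range(1,n) if s[i,4]>12],key=lambda i:np.hypot(*(ct[i]-c))); return ct[i],l==i
def fit(n,l,z):
    k=max(cv2.findContours(l.astype(np.uint8),0,1)[0],key=cv2.contourArea)[:,0]
    e,r=cv2.minEnclosingCircle(plane(n,k,z)[:,:2].astype(np.float32)); return np.round(e,1),round(r,1)
E
python3 - <<'E'
from m import *
K={}
for n,seeds in(("top",dict(s1=(260,232),s2=(308,240),piv=(367,183),knob=(360,208))),("scene",dict(s1=(231,206),s2=(186,230),piv=(166,257),knob=(155,227)))):
    im=np.load(n+"0.npz")["im"];H,S,V=[a.astype(int) for a in cv2.split(cv2.cvtColor(im,cv2.COLOR_BGR2HSV))]
    for s in("s1","s2"):
        c,l=near((V>195)&(S>50)&(S<140)&(H>12),seeds[s]); print(n,s,c.round(1),l.sum(),plane(n,c,10)[0].round(1),fit(n,l,10))
    c,l=near((S>130)&(V>150)&(H>16)&(H<32),seeds["piv"]);K[n,"piv"]=c;print(n,"piv",c.round(1),l.sum())
    c,l=near(((H<6)|(H>174))&(S>150)&(V>110),seeds["knob"]);K[n,"knob"]=c;print(n,"knob",c.round(1),l.sum())
    print("  knob@135",plane(n,c,135)[0].round(1),"piv@129",plane(n,K[n,"piv"],129)[0].round(1))
for k in("piv","knob"): print(k,tri(ray("top",K["top",k]),ray("scene",K["scene",k])))
im=np.load("top0.npz")["im"]
c,l=near(im.min(2)>150,(159,223));o=plane("top",c,20)[0];print("tag",o.round(1),fit("top",l,20))
k=max(cv2.findContours(l.astype(np.uint8),0,1)[0],key=cv2.contourArea)[:,0]
P=plane("top",k,20)[:,:2]-o[:2];th=np.arctan2(P[:,1],P[:,0]);r=np.hypot(*P.T)
print("petal phase deg",np.rad2deg(np.angle((r*np.exp(6j*th)).sum()))/6,"mod 60")
h=plane("top",(110+342/6,200+103/6),20)[0]-o;print("hole",np.rad2deg(np.arctan2(h[1],h[0])))
W=world("top",np.load("top0.npz")["d"]);
for y in(-165,-190):pass
m=np.abs(W[...,2]-142)<4;m[:190]=0;m[225:]=0;m[:,:340]=0;m[:,:]&=np.arange(512)<375;print("knobtop depth",W[m].mean(0),m.sum())
for n in("knob","kiln"):pass
go(480,-165,240,0)
E
```

```text
top s1 [259.1 231.3] 501 [469.8  74.9  10. ] (array([469.6,  75. ]), 33.7)
top s2 [308.3 238.9] 511 [434.2 -51.7  10. ] (array([435.2, -51.4]), 34.2)
top piv [366.9 182.1] 22
top knob [359.5 207.7] 59
  knob@135 [ 481.3 -167.3  135. ] piv@129 [ 542.6 -197.6  129. ]
scene s1 [229.8 207.2] 255 [466.8  72.1  10. ] (array([496.2,  44.2]), 80.2)
scene s2 [185.9 228.6] 415 [438.9 -54.8  10. ] (array([437.9, -54.1]), 34.0)
scene piv [333.6 265.5] 28
scene knob [157.4 226. ] 147
  knob@135 [ 495.2 -177.3  135. ] piv@129 [825.8 -39.2 129. ]
piv (array([ 686.9417421 , -123.39739937,  128.91186952]), np.float64(324.007977860737))
knob (array([ 483.70492971, -169.81634609,  123.26215702]), np.float64(1.5606125484806714))
tag [522.3 335.1  20. ] (array([522.8, 334.8]), 32.0)
petal phase deg 2.048386584715166 mod 60
hole -61.07214617363749
knobtop depth [ 481.60485329 -167.49897461  142.39925229] 43
turn [-1.000e-03 -5.000e-04 -7.193e-01] shift [ 0.7276 -0.5408 -0.0032] rows>= 10.9
```

```bash
python3 - <<'E'
from m import *
W=world("top",np.load("top0.npz")["d"]);
for (u,v) in((440,240),(490,225),(467,215),(345,180),(352,175),(400,205),(370,180)): print(u,v,W[v,u].round())
go(482,-168,200,64)
E
```

```text
440 240 [ 383. -344.  130.]
490 225 [ 404. -470.  130.]
467 215 [ 433. -413.  144.]
345 180 [ 561. -153.   98.]
352 175 [ 572. -173.   97.]
400 205 [ 483. -280.   92.]
370 180 [ 554. -216.   96.]
turn [-9.000e-04  5.000e-04  5.696e-01] shift [ 0.7286 -0.5335  0.0768] rows>= 10.9
```

>>> step_arm(
  steps=[
    [0,0,0.57,0.7286,-0.5335,0.0768,0.1],
    [0,0,0.57,0.7286,-0.5335,0.0768,0.1],
    [0,0,0.57,0.7286,-0.5335,0.0768,0.1],
    [0,0,0.57,0.7286,-0.5335,0.0768,0.1],
    [0,0,0.57,0.7286,-0.5335,0.0768,0.1],
    [0,0,0.57,0.7286,-0.5335,0.0768,0.1],
    [0,0,0.57,0.7286,-0.5335,0.0768,0.1],
    [0,0,0.57,0.7286,-0.5335,0.0768,0.1],
    [0,0,0.57,0.7286,-0.5335,0.0768,0.1],
    [0,0,0.57,0.7286,-0.5335,0.0768,0.1],
    [0,0,0.57,0.7286,-0.5335,0.0768,0.1],
    [0,0,0.57,0.7286,-0.5335,0.0768,0.1],
  ],
  squeeze=5,
)

```text
clock: 1.1
eef_pos: [486.4, -159.0, 199.3]
tcp_rot: [-3.06, 0.685, -0.0]
wrist_force: [-0.5, 0.7, 0.5]
width: 39.4
finger_force: 0.0
```

```bash
python3 - <<'E'
from m import *
for n in("top","scene"):
    im,d=ctrl.capture(n); cv2.imwrite(f"pics/{n}1.png",im)
a=cv2.imread("pics/top1.png")[100:300,250:450];b=cv2.imread("pics/scene1.png")[150:350,60:260]
cv2.imwrite("pics/both1.png",cv2.resize(np.hstack([a,b]),None,fx=2,fy=2))
go(482,-168,113,64);print(ctrl.sense())
E
```

```text
turn [-0.0001  0.0006  0.0023] shift [-0.0002  0.0032  0.1738] rows>= 2.1
{'clock': 1.2, 'joints': array([ 0.16096165,  0.60341336,  0.13020021,  1.95787055, -0.13367566,
        0.58924527, -1.64113347]), 'joint_vel': array([ 0.05965131, -0.00886827,  0.05150001,  0.01307492,  0.00856724,
        0.00243174,  0.00496192]), 'joint_efforts': array([ -2.54975371, -43.54623556,   1.18450809, -11.2641263 ,
        -0.17190421,  -0.10162815,  -0.04641378]), 'eef_pos': array([ 482.85531905, -166.65171995,  199.90972471]), 'tcp_rot': array([-3.06195195e+00,  7.00966590e-01,  1.28420635e-03]), 'wrist_force': array([ 0.19304735, -1.63735078,  0.43427733]), 'torque': array([ 0.02896531,  0.03881714, -0.00386046]), 'finger_force': 0.0, 'width': 39.55790185173227}
```

View pics/both1.png

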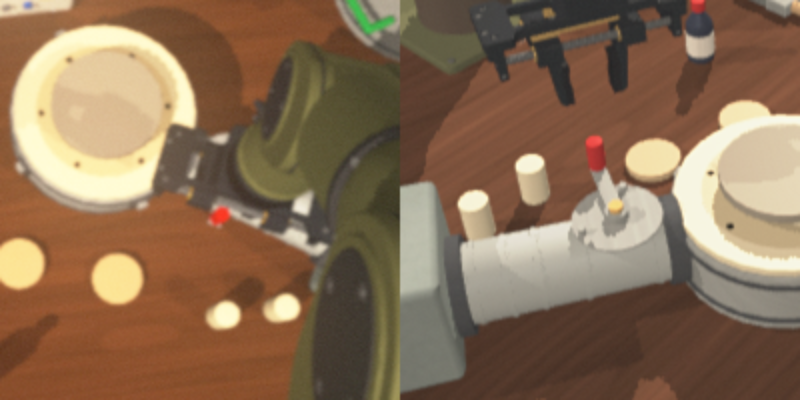

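The gripper hovers over the knob, which shows between the fingers at (360,208) in the top view. Descending to straddle it.

>>> step_arm(
  steps=[
    [0,0,0,0,0,0.06,0.1],
    [0,0,0,0,0,0.12,0.1],
    [0,0,0,0,0,0.174,0.1],
    [0,0,0,0,0,0.174,0.1],
    [0,0,0,0,0,0.174,1],
    [0,0,0,0,0,0.174,1],
    [0,0,0,0,0,0.174,1],
    [0,0,0,0,0,0.174,1],
  ],
  squeeze=5,
)

```text
clock: 1.87
eef_pos: [483.2, -169.5, 114.9]
tcp_rot: [3.06, -0.709, 0.005]
wrist_force: [-0.7, -1.8, 2.1]
width: 17.9
finger_force: 5.0
```

```bash
python3 - <<'E'
from m import *
print(ctrl.sense())
s=ctrl.sense();M=R.from_rotvec(s["tcp_rot"]).as_matrix();p=s["eef_pos"]
P=np.array([541.,-198.]);v=p[:2]-P;a0=np.rad2deg(np.arctan2(v[1],v[0]));print(a0,np.hypot(*v))
v*=70/np.hypot(*v);P=p[:2]-v
for da in range(8,97,8):
    a=np.deg2rad(a0+da);t=P+70*np.array([np.cos(a),np.sin(a)]);sh=M.T@np.r_[t-p[:2],0]/500
    print(da,round(-da/90,3),sh.round(3),t.round())
E
```

```text
{'clock': 1.8667, 'joints': array([ 0.19432072,  0.74804329,  0.08656841,  2.02198102, -0.15982865,
        0.37463657, -1.61954379]), 'joint_vel': array([-0.00272652,  0.0012838 ,  0.0014349 ,  0.0032643 ,  0.00055406,
       -0.00260341,  0.00012494]), 'joint_efforts': array([-4.61975522e-01, -4.61019480e+01,  1.72419492e+00, -7.08918169e+00,
       -1.30616524e-01, -1.08096263e-02,  1.33139521e-02]), 'eef_pos': array([ 483.16416569, -169.51084856,  114.92983079]), 'tcp_rot': array([ 3.05987413, -0.70891008,  0.00490918]), 'wrist_force': array([-0.68124166, -1.77967847,  2.13424543]), 'torque': array([-0.12790823,  0.04702964, -0.00036794]), 'finger_force': 5.000114715658128, 'width': 17.9342059746047}
153.7757650890677 64.471819272167
8 -0.089 [0.001 0.019 0.   ] [ 479. -179.]
16 -0.178 [0.005 0.039 0.   ] [ 477. -188.]
24 -0.267 [0.012 0.057 0.   ] [ 476. -198.]
32 -0.356 [0.021 0.074 0.   ] [ 476. -207.]
40 -0.444 [0.033 0.09  0.   ] [ 478. -217.]
48 -0.533 [0.046 0.104 0.   ] [ 481. -226.]
56 -0.622 [0.061 0.116 0.   ] [ 485. -235.]
64 -0.711 [0.078 0.126 0.   ] [ 491. -243.]
72 -0.8 [0.096 0.133 0.   ] [ 497. -251.]
80 -0.889 [0.115 0.138 0.   ] [ 505. -257.]
88 -0.978 [0.135 0.14  0.   ] [ 513. -262.]
96 -1.067 [0.154 0.14  0.   ] [ 522. -266.]
```

>>> step_arm(
  steps=[
    [0,0,-0.044,0,0.01,0,1],
    [0,0,-0.089,0.001,0.019,0,1],
    [0,0,-0.133,0.003,0.029,0,1],
    [0,0,-0.178,0.005,0.039,0,1],
    [0,0,-0.222,0.008,0.048,0,1],
    [0,0,-0.267,0.012,0.057,0,1],
    [0,0,-0.311,0.016,0.066,0,1],
    [0,0,-0.356,0.021,0.074,0,1],
    [0,0,-0.4,0.027,0.082,0,1],
    [0,0,-0.444,0.033,0.09,0,1],
    [0,0,-0.489,0.039,0.097,0,1],
    [0,0,-0.533,0.046,0.104,0,1],
  ],
  squeeze=8,
)

```text
clock: 2.87
eef_pos: [479.4, -226.2, 114.8]
tcp_rot: [3.082, 0.601, -0.001]
wrist_force: [-2.1, -0.7, 5.6]
width: 17.3
finger_force: 8.0
```

```bash
cat > arc.py <<'E'
from m import *
s=ctrl.sense();M=R.from_rotvec(s["tcp_rot"]).as_matrix();p=s["eef_pos"]
P=np.array([546.,-199.])
v=p[:2]-P;a0=np.rad2deg(np.arctan2(v[1],v[0]));print(p,a0,np.hypot(*v),"tool y",np.rad2deg(np.arctan2(M[1,1],M[0,1])),s["wrist_force"],s["width"])
for a_ in range(int(a0)//5*5+5,251,5):
    a=np.deg2rad(a_);t=P+70*np.array([np.cos(a),np.sin(a)]);sh=M.T@np.r_[t-p[:2],0]/500
    print(a_,round(-(a_-a0)/90,3),sh.round(3),t.round())
E
python3 arc.py
```

```text
[ 479.38592521 -226.21728254  114.82878839] -157.77598056366796 71.95981815112451 tool y -67.91983667446081 [-2.10965004 -0.70020099  5.58704985] 17.32600537685311
-155 -0.031 [0.004 0.007 0.   ] [ 483. -229.]
-150 -0.086 [0.005 0.019 0.   ] [ 485. -234.]
-145 -0.142 [0.007 0.031 0.   ] [ 489. -239.]
-140 -0.198 [0.011 0.043 0.   ] [ 492. -244.]
-135 -0.253 [0.015 0.054 0.   ] [ 497. -248.]
-130 -0.309 [0.02  0.065 0.   ] [ 501. -253.]
-125 -0.364 [0.026 0.076 0.   ] [ 506. -256.]
-120 -0.42 [0.033 0.086 0.   ] [ 511. -260.]
-115 -0.475 [0.041 0.095 0.   ] [ 516. -262.]
-110 -0.531 [0.05  0.104 0.   ] [ 522. -265.]
-105 -0.586 [0.06  0.111 0.   ] [ 528. -267.]
-100 -0.642 [0.07  0.118 0.   ] [ 534. -268.]
-95 -0.698 [0.08  0.124 0.   ] [ 540. -269.]
-90 -0.753 [0.091 0.129 0.   ] [ 546. -269.]
-85 -0.809 [0.103 0.133 0.   ] [ 552. -269.]
-80 -0.864 [0.115 0.137 0.   ] [ 558. -268.]
-75 -0.92 [0.127 0.139 0.   ] [ 564. -267.]
-70 -0.975 [0.139 0.14  0.   ] [ 570. -265.]
-65 -1.031 [ 0.151  0.139 -0.   ] [ 576. -262.]
-60 -1.086 [ 0.163  0.138 -0.   ] [ 581. -260.]
-55 -1.142 [ 0.175  
[... 2192 characters left out ...]
 476. -193.]
180 -3.753 [ 0.014 -0.053 -0.   ] [ 476. -199.]
185 -3.809 [ 0.01  -0.041 -0.   ] [ 476. -205.]
190 -3.864 [ 0.007 -0.03  -0.   ] [ 477. -211.]
195 -3.92 [ 0.005 -0.018 -0.   ] [ 478. -217.]
200 -3.975 [ 0.004 -0.005 -0.   ] [ 480. -223.]
205 -4.031 [0.004 0.007 0.   ] [ 483. -229.]
210 -4.086 [0.005 0.019 0.   ] [ 485. -234.]
215 -4.142 [0.007 0.031 0.   ] [ 489. -239.]
220 -4.198 [0.011 0.043 0.   ] [ 492. -244.]
225 -4.253 [0.015 0.054 0.   ] [ 497. -248.]
230 -4.309 [0.02  0.065 0.   ] [ 501. -253.]
235 -4.364 [0.026 0.076 0.   ] [ 506. -256.]
240 -4.42 [0.033 0.086 0.   ] [ 511. -260.]
245 -4.475 [0.041 0.095 0.   ] [ 516. -262.]
250 -4.531 [0.05  0.104 0.   ] [ 522. -265.]
```

>>> step_arm(
  steps=[
    [0,0,-0.06,0.0,0.013,0,1],
    [0,0,-0.114,0.002,0.025,0,1],
    [0,0,-0.17,0.005,0.037,0,1],
    [0,0,-0.225,0.009,0.048,0,1],
    [0,0,-0.28,0.014,0.06,0,1],
    [0,0,-0.309,0.018,0.065,0,1],
    [0,0,-0.335,0.021,0.07,0,1],
    [0,0,-0.335,0.021,0.07,0,1],
  ],
)

```text
clock: 3.53
eef_pos: [501.3, -257.3, 114.8]
tcp_rot: [2.821, 1.376, -0.006]
wrist_force: [-5.2, -4.1, 5.7]
width: 17.6
finger_force: 8.0
```

```bash
python3 arc.py | head -1; python3 arc.py | grep -E "^-(125|120|115|110) "
```

```text
[ 501.27917698 -257.25307303  114.82220848] -127.51341148581483 73.43958421246388 tool y -37.986086500913814 [-5.20722651 -4.13704597  5.73127369] 17.615152565737574
-125 -0.028 [ 0.007  0.006 -0.   ] [ 506. -256.]
-120 -0.083 [ 0.008  0.018 -0.   ] [ 511. -260.]
-115 -0.139 [ 0.01  0.03 -0.  ] [ 516. -262.]
-110 -0.195 [ 0.014  0.042 -0.   ] [ 522. -265.]
```

>>> step_arm(
  steps=[
    [0,0,-0.02,0.002,0.005,0,1],
    [0,0,-0.05,0.003,0.01,0,1],
    [0,0,-0.07,0.004,0.015,0,1],
    [0,0,-0.083,0.005,0.018,0,1],
    [0,0,-0.083,0.005,0.018,0,1],
  ],
)

```text
clock: 3.95
eef_pos: [507.6, -261.5, 114.6]
tcp_rot: [2.728, 1.556, -0.014]
wrist_force: [-8.0, -4.3, 7.5]
width: 17.8
finger_force: 8.0
```

```bash
python3 arc.py | head -1; python3 - <<'E'
from m import *
for n in("top","scene"):
    im,d=ctrl.capture(n); cv2.imwrite(f"pics/{n}2.png",im)
a=cv2.imread("pics/top2.png")[100:300,300:500];b=cv2.imread("pics/scene2.png")[150:350,30:230]
cv2.imwrite("pics/both2.png",cv2.resize(np.hstack([a,b]),None,fx=2,fy=2))
E
```

```text
[ 507.64435162 -261.51088834  114.6149149 ] -121.53259067485048 73.34007719637016 tool y -30.608688042665996 [-8.02523424 -4.27314679  7.54250827] 17.835883631209725
```

View pics/both2.png

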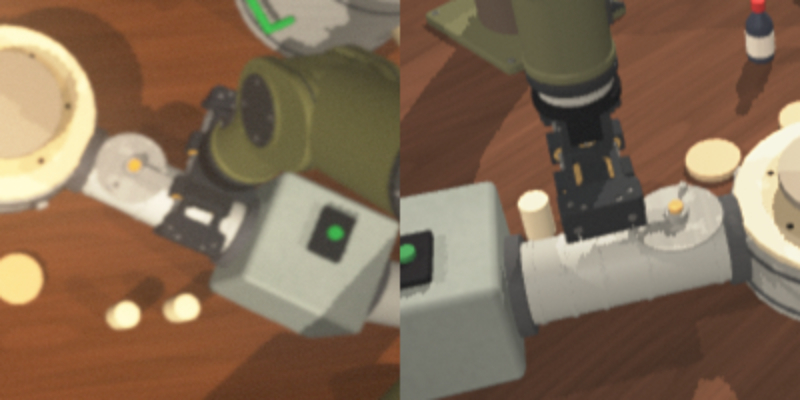

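The lever now lies along the duct. I'll nudge a little further to confirm the stop.

>>> step_arm(
  steps=[
    [0,0,-0.02,0.002,0.005,0,1],
    [0,0,-0.04,0.003,0.01,0,1],
    [0,0,-0.04,0.003,0.01,0,1],
    [0,0,-0.04,0.003,0.01,0,1],
  ],
)

```text
clock: 4.38
eef_pos: [508.4, -260.3, 113.6]
tcp_rot: [-2.673, -1.638, 0.023]
wrist_force: [-13.0, -0.2, 10.0]
width: 17.5
finger_force: 7.9
```

```bash
python3 arc.py | head -1
```

```text
[ 508.44516291 -260.27112043  113.55480463] -121.50533375510452 71.86456698728065 tool y -26.991218058886993 [-12.97808871  -0.17240632  10.02252523] 17.525484117506608
```

At the stop: force is rising with no motion. Release and lift.

>>> step_arm(
  steps=[
    [0,0,-0.02,0,0,0,0.2],
    [0,0,-0.02,0,0,0,0.2],
    [0,0,-0.02,0,0,0,0.2],
    [0,0,-0.02,0,0,-0.06,0.2],
    [0,0,-0.02,0,0,-0.13,0.2],
    [0,0,-0.02,0,0,-0.2,-1],
    [0,0,-0.02,0,0,-0.2,-1],
  ],
)

```text
clock: 4.97
eef_pos: [522.0, -259.6, 220.6]
tcp_rot: [2.641, 1.68, 0.015]
wrist_force: [0.7, 1.2, 0.1]
width: 46.5
finger_force: 0.0
```

```bash
python3 - <<'E'
from m import *
print(ctrl.sense()["joints"].round(2))
go(434.7,-51.5,120,105)
E
```

```text
[ 0.64  0.67 -0.44  1.72  0.37  0.81 -0.41]
turn [ 0.0082 -0.0051  0.5546] shift [ 0.3025 -0.3374  0.1967] rows>= 7.0
```

>>> step_arm(
  steps=[
    [0,0,0.15,0.06,-0.067,0,-1],
    [0,0,0.3,0.12,-0.135,0.0,-1],
    [0.004,-0.002,0.4,0.2,-0.22,0.03,-1],
    [0.008,-0.005,0.5546,0.3025,-0.3374,0.1,-1],
    [0.008,-0.005,0.5546,0.3025,-0.3374,0.1967,-1],
    [0.008,-0.005,0.5546,0.3025,-0.3374,0.1967,-1],
    [0.008,-0.005,0.5546,0.3025,-0.3374,0.1967,-1],
    [0.008,-0.005,0.5546,0.3025,-0.3374,0.1967,-1],
    [0.008,-0.005,0.5546,0.3025,-0.3374,0.1967,-1],
    [0.008,-0.005,0.5546,0.3025,-0.3374,0.1967,-1],
    [0.008,-0.005,0.5546,0.3025,-0.3374,0.1967,-1],
  ],
)

```text
clock: 5.88
eef_pos: [429.6, -51.6, 116.0]
tcp_rot: [-3.109, -0.41, 0.015]
wrist_force: [0.2, -0.3, 0.8]
width: 88.2
finger_force: 0.0
```

```bash
python3 - <<'E'
from m import *
for n in("top","scene"):
    im,d=ctrl.capture(n); cv2.imwrite(f"pics/{n}3.png",im)
a=cv2.imread("pics/top3.png")[120:320,220:420];b=cv2.imread("pics/scene3.png")[120:320,80:280]
cv2.imwrite("pics/both3.png",cv2.resize(np.hstack([a,b]),None,fx=2,fy=2))
s=ctrl.sense();print(s["eef_pos"],s["width"],s["tcp_rot"])
p=ctrl.camera_params("scene");K=p["intrinsics"];E=p["extrinsics"]
c=E[:3,:3]@s["eef_pos"]+E[:3,3];q=K@(c*[1,-1,-1]);print("tcp in scene",q[:2]/q[2])
go(434.7,-51.5,3,105)
E
```

```text
[429.08121982 -51.46711584 115.84270373] 87.86892434383331 [-3.10926203 -0.40829594  0.01577154]
tcp in scene [180.30312465 191.30025186]
turn [-0.0044  0.0059 -0.0004] shift [0.0129 0.0045 0.2255] rows>= 2.7
```

View pics/both3.png

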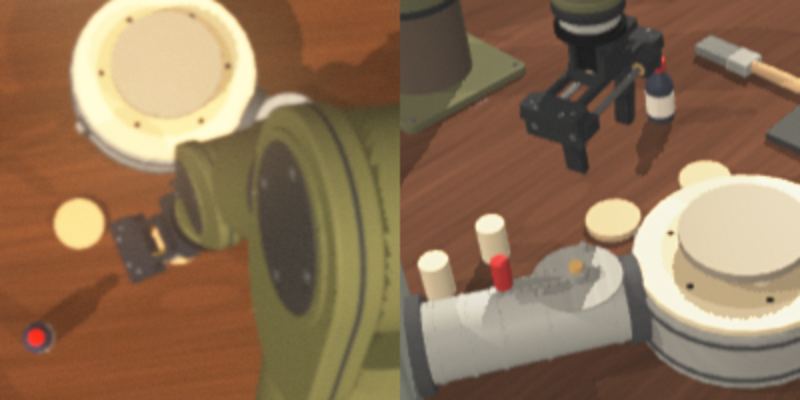

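The top view shows the arm hiding setter 2. In the scene view the fingertips are at (168,204) and (192,180), midpoint (180,192), against a projected TCP of (180,191), so the calibration agrees. The knob lies along the duct. Grasp setter 2.

>>> step_arm(
  steps=[
    [-0.0044,0.0059,0,0.0152,0.0061,0.07,-1],
    [-0.0044,0.0059,0,0.0152,0.0061,0.14,-1],
    [-0.0044,0.0059,0,0.0152,0.0061,0.2,-1],
    [-0.0044,0.0059,0,0.0152,0.0061,0.225,-1],
    [-0.0044,0.0059,0,0.0152,0.0061,0.225,-1],
    [-0.0044,0.0059,0,0.0152,0.0061,0.225,-1],
  ],
  squeeze=20,
)

```text
clock: 6.48
eef_pos: [440.8, -53.9, 23.0]
tcp_rot: [3.113, 0.411, -0.024]
wrist_force: [-0.1, 0.2, 1.1]
width: 88.3
finger_force: 0.0
```

>>> step_arm(
  steps=[
    [0,0,0,0,0,0,1],
    [0,0,0,0,0,0,1],
    [0,0,0,0,0,0,1],
    [0,0,0,0,0,0,1],
    [0,0,0,0,0,0,1],
    [0,0,0,0,0,0,1],
  ],
)

```text
clock: 6.98
eef_pos: [440.1, -53.1, 23.4]
tcp_rot: [3.113, 0.411, -0.025]
wrist_force: [0.6, -0.7, -0.7]
width: 50.3
finger_force: 0.0
```

```bash
python3 - <<'E'
from m import *
s=ctrl.sense();print(s["joints"].round(3),s["eef_pos"],s["tcp_rot"])
go(436,-52,23,105)
E
```

```text
[ 0.039  0.905 -0.041  2.228  0.974  0.043 -2.269] [440.06331951 -53.11318207  23.39525292] [ 3.11293151  0.41123947 -0.02500573]
turn [-0.0004  0.0102  0.0006] shift [-0.0073 -0.0043  0.0009] rows>= 0.1
```

>>> step_arm(
  steps=[
    [0,0,0,0,0,-0.06,-1],
    [0,0,0,0,0,-0.06,-1],
    [0,0,0,0,0,-0.06,-1],
  ],
)

```text
clock: 7.23
eef_pos: [441.2, -52.6, 54.0]
tcp_rot: [-3.114, -0.411, 0.021]
wrist_force: [0.6, 0.3, -0.0]
width: 68.0
finger_force: 0.0
```

```bash
python3 - <<'E'
from m import *
s=ctrl.sense();print(s["joints"].round(3),s["eef_pos"],s["tcp_rot"])
E
```

```text
[ 0.138  0.839 -0.202  2.218  0.951  0.186 -2.251] [441.15882875 -52.64627188  54.03439397] [-3.11436487 -0.41068254  0.02141111]
```

```bash
sed -i 's/def go(x,y,z,yaw):/def go(x,y,z,yaw,tilt=0):/; s/R.from_matrix(np.c_\[X,Y,Z\])/R.from_matrix(np.c_[X,Y,Z])*R.from_rotvec([0,tilt,0])/' h.py; python3 -c "
from h import *
go(436.5,-52.5,60,98,-0.12)"
```

```text
turn [ 0.004  -0.0676  0.078 ] shift [-0.0091 -0.0027 -0.0118] rows>= 1.3
```

>>> step_arm(
  steps=[
    [0.004,-0.0676,0.078,-0.009,-0.003,-0.012,-1],
    [0.004,-0.0676,0.078,-0.009,-0.003,-0.012,-1],
    [0.004,-0.0676,0.078,-0.009,-0.003,-0.012,-1],
    [0.004,-0.0676,0.078,-0.009,-0.003,-0.012,-1],
    [0.004,-0.0676,0.078,-0.009,-0.003,-0.012,-1],
  ],
)

```text
clock: 7.65
eef_pos: [435.0, -53.0, 58.6]
tcp_rot: [3.117, 0.221, -0.193]
wrist_force: [-0.6, -1.0, -0.9]
width: 88.3
finger_force: 0.0
```

```bash
python3 -c "
from h import *
s=ctrl.sense();print(s['joints'].round(3),s['eef_pos'],s['width'])
go(436.5,-52.5,3,98,-0.12)"
```

```text
[ 0.234  0.859 -0.38   2.129  0.779  0.434 -2.219] [435.00299426 -53.0455025   58.62166003] 88.30490784219397
turn [0.0015 0.0023 0.001 ] shift [ 0.0168 -0.0009  0.11  ] rows>= 1.3
```

>>> step_arm(
  steps=[
    [0.001,0.002,0.001,0.008,-0.001,0.04,-1],
    [0.001,0.002,0.001,0.013,-0.001,0.08,-1],
    [0.001,0.002,0.001,0.0168,-0.001,0.11,-1],
    [0.001,0.002,0.001,0.0168,-0.001,0.11,-1],
    [0.001,0.002,0.001,0.0168,-0.001,0.11,-1],
    [0.001,0.002,0.001,0.0168,-0.001,0.11,-1],
  ],
)

```text
clock: 8.15
eef_pos: [436.6, -52.0, 3.5]
tcp_rot: [3.119, 0.219, -0.188]
wrist_force: [-0.2, 0.6, 0.2]
width: 88.4
finger_force: 0.0
```

```bash
python3 -c "
from h import *
s=ctrl.sense();print(s['joints'].round(3),s['eef_pos'],s['width'],s['wrist_force'])
go(436.5,-52.5,3,98,-0.12)"
```

```text
[ 0.153  0.961 -0.249  2.134  0.887  0.286 -2.314] [436.64754867 -51.97268993   3.48093763] 88.40386443096762 [-0.19974695  0.61538931  0.22621499]
turn [0.0004 0.0003 0.0002] shift [-0.0003  0.001   0.001 ] rows>= 0.0
```

Close on the setter, then lift.

>>> step_arm(
  steps=[
    [0,0,0,0,0,0,1],
    [0,0,0,0,0,0,1],
    [0,0,0,0,0,0,1],
    [0,0,0,0,0,0,1],
    [0,0,0,0,0,0,1],
    [0,0,0,0,0,0,1],
  ],
  squeeze=20,
)

```text
clock: 8.65
eef_pos: [437.4, -52.1, 3.7]
tcp_rot: [3.12, 0.216, -0.186]
wrist_force: [0.8, 0.0, 2.5]
width: 65.3
finger_force: 20.0
```

>>> step_arm(
  steps=[
    [0,0,0,0.006,0,-0.04,1],
    [0,0,0,0.015,0,-0.1,1],
    [0,0,0,0.024,0,-0.16,1],
    [0,0,0,0.032,0,-0.24,1],
    [0,0,0,0.04,0,-0.32,1],
    [0,0,0,0.04,0,-0.32,1],
    [0,0,0,0.04,0,-0.32,1],
    [0,0,0,0.04,0,-0.32,1],
  ],
)

```text
clock: 9.32
eef_pos: [475.0, -47.2, 159.5]
tcp_rot: [3.119, 0.216, -0.189]
wrist_force: [-0.7, 0.1, -0.5]
width: 65.3
finger_force: 20.0
```

```bash
python3 -c "
from h import *
s=ctrl.sense();print(s['joints'].round(3),s['eef_pos'],s['width'],s['wrist_force'])
go(641.5,-54.8,160,98,-0.12)"
```

```text
[ 0.348  0.729 -0.591  1.96   0.57   0.759 -2.031] [474.99660092 -47.23987153 159.51711477] 65.30849284563683 [-0.65656801  0.05456878 -0.49407878]
turn [ 0.0003  0.0007 -0.001 ] shift [ 0.3252  0.0608 -0.0405] rows>= 4.0
```

>>> step_arm(
  steps=[
    [0,0,0,0.08,0.015,-0.01,1],
    [0,0,0,0.16,0.03,-0.02,1],
    [0,0,0,0.24,0.045,-0.03,1],
    [0,0,0,0.29,0.054,-0.036,1],
    [0,0,0,0.3252,0.0608,-0.0405,1],
    [0,0,0,0.3252,0.0608,-0.0405,1],
    [0,0,0,0.3252,0.0608,-0.0405,1],
    [0,0,0,0.3252,0.0608,-0.0405,1],
    [0,0,0,0.3252,0.0608,-0.0405,1],
  ],
)

```text
clock: 10.07
eef_pos: [640.4, -54.1, 159.9]
tcp_rot: [3.119, 0.218, -0.192]
wrist_force: [-0.6, 0.2, 0.1]
width: 64.7
finger_force: 20.0
```

```bash
python3 - <<'E'
from m import *
for n in("top","scene"):
    im,d=ctrl.capture(n); cv2.imwrite(f"pics/{n}4.png",im)
a=cv2.imread("pics/top4.png")[80:280,220:420];b=cv2.imread("pics/scene4.png")[130:330,150:350]
cv2.imwrite("pics/both4.png",cv2.resize(np.hstack([a,b]),None,fx=2,fy=2))
s=ctrl.sense();print(s["eef_pos"],s["width"],s["joints"].round(2))
go(641.5,-54.8,123,98,-0.12)
E
```

```text
[641.16210476 -54.22674048 160.55786174] 65.21086565683355 [ 0.29  0.91 -0.59  1.44  0.53  1.08 -1.86]
turn [ 0.0002  0.0007 -0.0003] shift [0.0096 0.0012 0.0745] rows>= 0.9
```

View pics/both4.png

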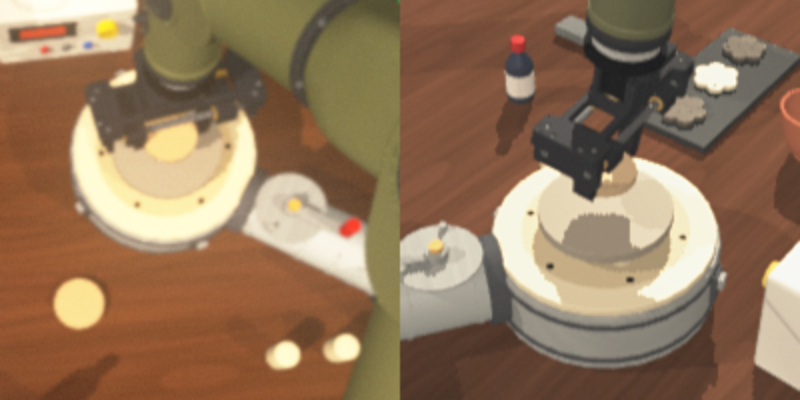

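The disc is held level over the shelf, and the knob at (396,194) in the top view stays in line with the duct. Lower, release, retreat.

>>> step_arm(
  steps=[
    [0,0.0005,0,0.003,0.001,0.025,1],
    [0,0.0005,0,0.006,0.001,0.05,1],
    [0,0.0005,0,0.009,0.001,0.065,1],
    [0,0.0005,0,0.009,0.001,0.07,1],
    [0,0.0005,0,0.0096,0.001,0.0745,1],
    [0,0.0005,0,0.0096,0.001,0.0745,1],
    [0,0.0005,0,0.0096,0.001,0.0745,1],
  ],
)

```text
clock: 10.75
eef_pos: [642.9, -54.5, 123.0]
tcp_rot: [3.12, 0.217, -0.185]
wrist_force: [0.8, -0.1, -1.1]
width: 65.1
finger_force: 20.0
```

```bash
python3 - <<'E'
from m import *
s=ctrl.sense();print(s["eef_pos"],s["width"],s["wrist_force"])
E
```

```text
[642.88688675 -54.45321619 123.04569568] 65.11989489580854 [ 0.82471958 -0.149398   -1.0882377 ]
```

>>> step_arm(
  steps=[
    [0,0,0,0,0,0.0015,1],
    [0,0,0,0,0,0.0015,1],
    [0,0,0,0,0,0.0015,-1],
    [0,0,0,0,0,0.0015,-1],
    [0,0,0,0,0,0.0015,-1],
    [0,0,0,0,0,0.0015,-1],
    [0,0,0,-0.005,0,-0.04,-1],
    [0,0,0,-0.01,0,-0.09,-1],
    [0,0,0,-0.0143,0,-0.119,-1],
    [0,0,0,-0.0143,0,-0.119,-1],
    [0,0,0,-0.0143,0,-0.119,-1],
    [0,0,0,-0.0143,0,-0.119,-1],
  ],
)

```text
clock: 11.75
eef_pos: [642.0, -54.9, 181.9]
tcp_rot: [3.12, 0.217, -0.189]
wrist_force: [-0.2, 0.1, 0.0]
width: 88.1
finger_force: 0.0
```

```bash
python3 - <<'E'
from m import *
s=ctrl.sense();print(s["eef_pos"],s["width"],s["joints"].round(2))
go(522.3,335,140,30)
go(522.3,335,140,34)
E
```

```text
[641.971843   -54.86836938 181.89469047] 88.08117858830875 [ 0.3   0.89 -0.6   1.42  0.51  1.12 -1.84]
turn [0.0457 0.0676 0.754 ] shift [-0.1182 -0.8054  0.0986] rows>= 9.8
turn [0.043  0.0686 0.7096] shift [-0.1182 -0.8054  0.0986] rows>= 9.8
```

```bash
python3 - <<'E'
from m import *
go(524,334,140,151.5)
E
```

```text
turn [-0.0358  0.0713 -0.5943] shift [-0.1152 -0.8029  0.0982] rows>= 9.8
```

>>> step_arm(
  steps=[
    [-0.0358,0.0713,-0.5943,-0.1152,-0.8029,0.0982,-1],
    [-0.0358,0.0713,-0.5943,-0.1152,-0.8029,0.0982,-1],
    [-0.0358,0.0713,-0.5943,-0.1152,-0.8029,0.0982,-1],
    [-0.0358,0.0713,-0.5943,-0.1152,-0.8029,0.0982,-1],
    [-0.0358,0.0713,-0.5943,-0.1152,-0.8029,0.0982,-1],
    [-0.0358,0.0713,-0.5943,-0.1152,-0.8029,0.0982,-1],
    [-0.0358,0.0713,-0.5943,-0.1152,-0.8029,0.0982,-1],
    [-0.0358,0.0713,-0.5943,-0.1152,-0.8029,0.0982,-1],
    [-0.0358,0.0713,-0.5943,-0.1152,-0.8029,0.0982,-1],
    [-0.0358,0.0713,-0.5943,-0.1152,-0.8029,0.0982,-1],
    [-0.0358,0.0713,-0.5943,-0.1152,-0.8029,0.0982,-1],
    [-0.0358,0.0713,-0.5943,-0.1152,-0.8029,0.0982,-1],
  ],
)

```text
clock: 12.75
eef_pos: [522.5, 336.5, 139.7]
tcp_rot: [-2.695, -1.613, 0.001]
wrist_force: [1.1, -0.7, 0.3]
width: 87.9
finger_force: 0.0
```

>>> step_arm(
  steps=[
    [0,0,0,0,0,0,-1],
    [0,0,0,0,0,0,-1],
    [0,0,0,0,0,0,-1],
  ],
)

```text
clock: 13.0
eef_pos: [525.8, 332.1, 140.6]
tcp_rot: [2.701, 1.601, 0.001]
wrist_force: [-0.0, 0.1, 0.7]
width: 88.1
finger_force: 0.0
```

```bash
python3 - <<'E'
from m import *
for n,s in(("top",(306,151)),("scene",(253,232))):
    im,d=ctrl.capture(n); cv2.imwrite(f"pics/{n}5.png",im);np.savez(n+"5.npz",im=im,d=d)
    H,S,V=[a.astype(int) for a in cv2.split(cv2.cvtColor(im,cv2.COLOR_BGR2HSV))]
    for q in(165,180,195,205):
        c,l=near((V>q)&(S>60)&(S<140)&(H>12),s);print(n,"disc",q,c.round(1),l.sum(),plane(n,c,129)[0].round(1),fit(n,l,129))
a=cv2.imread("pics/top5.png")[80:280,120:380];b=cv2.imread("pics/scene5.png")[100:300,170:370]
cv2.imwrite("pics/both5.png",cv2.resize(np.hstack([a,b]),None,fx=1.7,fy=1.7))
s=ctrl.sense();print(s["eef_pos"],s["width"],s["joints"].round(2))
go(524,334,40,151.5)
E
```

```text
top disc 165 [316.4 142.8] 2285 [656.6 -90.6 129. ] (array([631., -51.]), 113.4)
top disc 180 [317.  143.4] 2151 [655.1 -91.9 129. ] (array([630.3, -50.5]), 112.8)
top disc 195 [317.6 143.8] 2003 [653.6 -93.1 129. ] (array([629.8, -50.7]), 112.3)
top disc 205 [318.1 144.1] 1923 [652.8 -94.1 129. ] (array([629.5, -51.6]), 111.8)
scene disc 165 [247.5 234. ] 238 [646.5 -75.  129. ] (array([645.7, -61.2]), 36.0)
scene disc 180 [246.5 233. ] 203 [643.1 -73.9 129. ] (array([644.8, -59.6]), 35.1)
scene disc 195 [246.2 231.9] 169 [640.6 -71.9 129. ] (array([643.5, -57.1]), 33.7)
scene disc 205 [246.2 231.7] 165 [640.1 -71.6 129. ] (array([643.5, -57.1]), 33.7)
[525.65802298 332.80526697 140.96268667] 88.24295198701351 [-0.24  0.91 -0.76  1.64  0.77  0.91 -1.8 ]
turn [ 0.0013 -0.0004 -0.0015] shift [ 0.0004 -0.0045  0.2019] rows>= 2.4
```

View pics/both5.png

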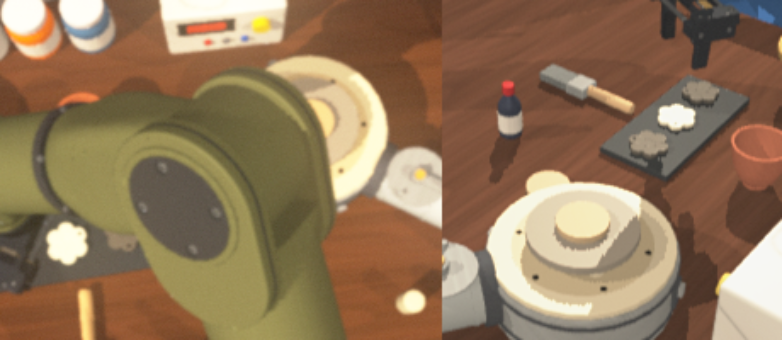

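The scene view shows the lower setter centred on the shelf at about (252,231), the tag still clear, and the open gripper above it. Descend to the tag.

>>> step_arm(
  steps=[
    [0.001,0,-0.0015,0,-0.0045,0.07,-1],
    [0.001,0,-0.0015,0,-0.0045,0.13,-1],
    [0.001,0,-0.0015,0,-0.0045,0.18,-1],
    [0.001,0,-0.0015,0,-0.0045,0.202,-1],
    [0.001,0,-0.0015,0,-0.0045,0.202,-1],
    [0.001,0,-0.0015,0,-0.0045,0.202,-1],
  ],
)

```text
clock: 13.6
eef_pos: [523.3, 335.5, 40.5]
tcp_rot: [-2.698, -1.608, -0.002]
wrist_force: [0.8, 0.5, -0.4]
width: 88.1
finger_force: 0.0
```

```bash
python3 - <<'E'
from m import *
im,d=ctrl.capture("scene"); cv2.imwrite("pics/scene6.png",im)
s=ctrl.sense();print(s["eef_pos"],s["width"],s["joints"].round(2))
p=ctrl.camera_params("scene");K=p["intrinsics"];E=p["extrinsics"];M=R.from_rotvec(s["tcp_rot"]).as_matrix()
b=cv2.resize(im[110:210,250:370],None,fx=5,fy=5,interpolation=2)
def pr(P): c=E[:3,:3]@P+E[:3,3];q=K@(c*[1,-1,-1]);return (q[:2]/q[2])
for P in(s["eef_pos"],s["eef_pos"]+M[:,1]*44,s["eef_pos"]-M[:,1]*44,np.r_[s["eef_pos"][:2],20]): cv2.circle(b,tuple(((pr(P)-[250,110])*5+2).astype(int).tolist()),4,(0,0,255),-1)
cv2.imwrite("pics/tag6.png",b)
go(524,334,14.5,151.5)
E
```

```text
[523.72765718 336.16313835  41.38728408] 88.31085280665155 [-0.29  1.04 -0.67  1.68  0.9   0.75 -1.91]
turn [ 0.0001 -0.0022  0.0011] shift [-0.0037  0.0025  0.0538] rows>= 0.6
```

View pics/tag6.png

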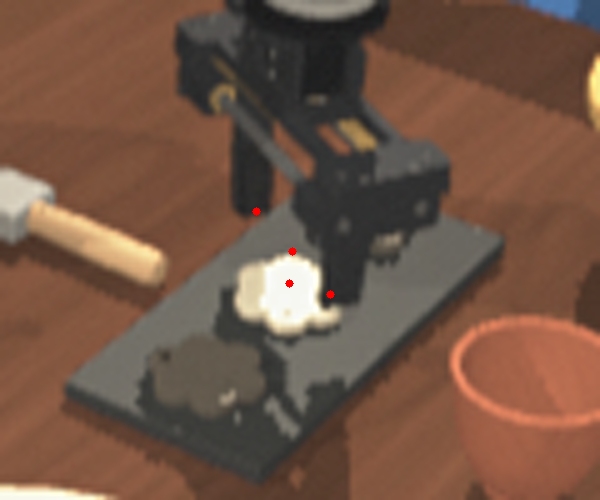

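Markers: the projected TCP at tag height is at (289,283) in the crop, and the tag centre is at about (291,289), so it is within about 3 mm. The fingers are clear of the damp tags. Go down and close gently.

>>> step_arm(
  steps=[
    [0,-0.002,0.001,-0.004,0.005,0.02,-1],
    [0,-0.002,0.001,-0.004,0.005,0.04,-1],
    [0,-0.002,0.001,-0.004,0.005,0.0538,-1],
    [0,-0.002,0.001,-0.004,0.005,0.0538,-1],
    [0,-0.002,0.001,-0.004,0.005,0.0538,-1],
    [0,-0.002,0.001,-0.004,0.005,0.0538,-1],
  ],
)

```text
clock: 14.15
eef_pos: [524.2, 332.5, 12.9]
tcp_rot: [2.699, 1.607, -0.003]
wrist_force: [-0.2, 0.3, 0.4]
width: 88.1
finger_force: 0.0
```

>>> step_arm(
  steps=[
    [0,0,0,0,0,0,1],
    [0,0,0,0,0,0,1],
    [0,0,0,0,0,0,1],
    [0,0,0,0,0,0,1],
    [0,0,0,0,0,0,1],
    [0,0,0,0,0,0,1],
  ],
  squeeze=12,
)

```text
clock: 14.65
eef_pos: [524.3, 332.6, 13.2]
tcp_rot: [2.699, 1.607, -0.003]
wrist_force: [0.3, 1.2, -0.2]
width: 58.8
finger_force: 12.0
```

```bash
python3 - <<'E'
from m import *
s=ctrl.sense();print(s["eef_pos"],s["width"],s["joints"].round(2),s["wrist_force"])
M=R.from_rotvec(s["tcp_rot"]).as_matrix();print(M.round(3))
E
```

```text
[524.3053329  332.58239706  13.17665775] 58.84757755149079 [-0.3   1.08 -0.64  1.69  0.93  0.72 -1.93] [ 0.3081076   1.19007517 -0.21135137]
[[ 0.477  0.879 -0.001]
 [ 0.879 -0.477 -0.001]
 [-0.002 -0.    -1.   ]]
```

>>> step_arm(
  steps=[
    [0,0,0,0,0,-0.03,1],
    [0,0,0,0,0,-0.08,1],
    [0,0,0,0,0,-0.15,1],
    [0,0,0,0,0,-0.22,1],
    [0,0,0,0,0,-0.3,1],
    [0,0,0,0,0,-0.32,1],
    [0,0,0,0,0,-0.32,1],
    [0,0,0,0,0,-0.32,1],
    [0,0,0,0,0,-0.32,1],
  ],
)

```text
clock: 15.4
eef_pos: [523.9, 331.5, 171.7]
tcp_rot: [2.697, 1.606, -0.007]
wrist_force: [0.3, 0.9, -1.5]
width: 58.5
finger_force: 12.0
```

```bash
python3 - <<'E'
from m import *
s=ctrl.sense();print(s["eef_pos"],s["width"],s["joints"].round(2),s["wrist_force"])
go(641.5,-55,170,151.5)
E
```

```text
[523.85842646 331.49181151 171.65864066] 58.48553753824885 [-0.23  0.87 -0.79  1.62  0.72  0.97 -1.77] [ 0.3119434   0.88482454 -1.47026753]
turn [-0.0003  0.0032  0.0004] shift [-0.5674  0.5752  0.0059] rows>= 9.7
```

>>> step_arm(
  steps=[
    [0,0.003,0,-0.04,0.041,0,1],
    [0,0.003,0,-0.1,0.101,0,1],
    [0,0.003,0,-0.15,0.152,0,1],
    [0,0.003,0,-0.2,0.203,0.001,1],
    [0,0.003,0,-0.25,0.253,0.002,1],
    [0,0.003,0,-0.31,0.314,0.003,1],
    [0,0.003,0,-0.37,0.375,0.004,1],
    [0,0.003,0,-0.42,0.426,0.005,1],
    [0,0.003,0,-0.47,0.476,0.005,1],
    [0,0.003,0,-0.52,0.527,0.005,1],
    [0,0.003,0,-0.55,0.558,0.006,1],
    [0,0.003,0,-0.5674,0.5752,0.006,1],
  ],
)

```text
clock: 16.4
eef_pos: [641.4, -58.9, 167.7]
tcp_rot: [-2.702, -1.599, 0.004]
wrist_force: [0.5, 0.2, -0.3]
width: 58.9
finger_force: 12.0
```

>>> step_arm(
  steps=[
    [0,0,0,0,0,0,1],
    [0,0,0,0,0,0,1],
    [0,0,0,0,0,0,1],
    [0,0,0,0,0,0,1],
  ],
)

```text
clock: 16.73
eef_pos: [641.6, -50.6, 170.8]
tcp_rot: [-2.693, -1.611, -0.004]
wrist_force: [0.5, -0.0, -0.5]
width: 58.5
finger_force: 12.0
```

```bash
python3 - <<'E'
from m import *
s=ctrl.sense();print(s["eef_pos"],s["width"],s["joints"].round(2),s["wrist_force"])
go(641.7,-54.8,130.3,151.5)
E
```

```text
[641.55382804 -50.61965248 170.75563406] 58.48382885799964 [ 0.43  0.91 -0.84  1.55  0.75  1.02 -1.11] [ 0.45032838 -0.04566272 -0.46774779]
turn [-0.0008 -0.0026  0.0032] shift [-0.0076  0.0043  0.0809] rows>= 1.0
```

>>> step_arm(
  steps=[
    [0,-0.002,0.003,-0.0076,0.0043,0.02,1],
    [0,-0.002,0.003,-0.0076,0.0043,0.045,1],
    [0,-0.002,0.003,-0.0076,0.0043,0.065,1],
    [0,-0.002,0.003,-0.0076,0.0043,0.072,1],
    [0,-0.002,0.003,-0.0076,0.0043,0.072,1],
    [0,-0.002,0.003,-0.0076,0.0043,0.072,1],
    [0,-0.002,0.003,-0.0076,0.0043,0.072,1],
  ],
)

```text
clock: 17.32
eef_pos: [642.5, -57.7, 134.9]
tcp_rot: [-2.703, -1.601, -0.001]
wrist_force: [0.5, -0.1, -0.6]
width: 58.7
finger_force: 12.0
```

```bash
python3 - <<'E'
from m import *
s=ctrl.sense();print(s["eef_pos"],s["width"],s["joint_vel"].round(3),s["wrist_force"])
go(641.7,-54.8,130.3,151.5)
E
```

```text
[642.52602235 -57.67553144 134.94167337] 58.672689173401324 [ 0.    -0.005 -0.004 -0.004  0.001  0.001 -0.001] [ 0.50800319 -0.09209844 -0.56242994]
turn [ 0.0001 -0.0003 -0.0026] shift [ 0.0042 -0.0042  0.0093] rows>= 0.1
```

>>> step_arm(
  steps=[
    [0,0,-0.0026,0.0042,-0.0042,0.003,1],
    [0,0,-0.0026,0.0042,-0.0042,0.006,1],
    [0,0,-0.0026,0.0042,-0.0042,0.0085,1],
    [0,0,-0.0026,0.0042,-0.0042,0.0093,1],
    [0,0,-0.0026,0.0042,-0.0042,0.0093,1],
    [0,0,-0.0026,0.0042,-0.0042,0.0093,1],
  ],
)

```text
clock: 17.82
eef_pos: [641.5, -55.0, 130.2]
tcp_rot: [-2.7, -1.606, 0.0]
wrist_force: [0.3, 0.1, 1.3]
width: 58.4
finger_force: 12.0
```

```bash
python3 - <<'E'
from m import *
s=ctrl.sense();print(s["eef_pos"],s["width"],s["joint_vel"].round(3),s["wrist_force"])
go(641.7,-54.8,130.3,151.5)
E
```

```text
[641.45427835 -54.95647932 130.17588723] 58.41624142168075 [ 0.     0.     0.001 -0.    -0.001 -0.001  0.   ] [0.28176976 0.12156307 1.26397759]
turn [-0.  0.  0.] shift [ 0.0005  0.0003 -0.0002] rows>= 0.0
```

>>> step_arm(
  steps=[
    [0,0,0,0,0,0,-1],
    [0,0,0,0,0,0,-1],
    [0,0,0,0,0,0,-1],
    [0,0,0,0,0,0,-1],
    [0,0,0,0,0,-0.04,-1],
    [0,0,0,0,0,-0.1,-1],
    [0,0,0,0,0,-0.12,-1],
    [0,0,0,0,0,-0.12,-1],
    [0,0,0,0,0,-0.12,-1],
    [0,0,0,0,0,-0.12,-1],
  ],
)

```text
clock: 18.65
eef_pos: [640.6, -55.7, 188.6]
tcp_rot: [-2.7, -1.606, 0.004]
wrist_force: [-0.5, 0.2, -0.7]
width: 88.0
finger_force: 0.0
```

```bash
python3 - <<'E'
from m import *
s=ctrl.sense();print(s["eef_pos"],s["width"],s["joints"].round(2))
go(471,74,120,120,-0.0)
E
```

```text
[640.57969991 -55.65556901 188.58474982] 88.00248153977114 [ 0.44  0.89 -0.85  1.54  0.73  1.06 -1.1 ]
turn [-0.0006  0.0016  0.35  ] shift [ 0.0664 -0.4216  0.1377] rows>= 5.4
```

>>> step_arm(
  steps=[
    [0,0,-0.85,0.0664,-0.4216,0.077,-1],
    [0,0,-0.85,0.0664,-0.4216,0.077,-1],
    [0,0,-0.85,0.0664,-0.4216,0.077,-1],
    [0,0,-0.85,0.0664,-0.4216,0.077,-1],
    [0,0,-0.85,0.0664,-0.4216,0.077,-1],
    [0,0,-0.85,0.0664,-0.4216,0.077,-1],
    [0,0,-0.85,0.0664,-0.4216,0.077,-1],
    [0,0,-0.85,0.0664,-0.4216,0.077,-1],
    [0,0,-0.85,0.0664,-0.4216,0.077,-1],
    [0,0,-0.85,0.0664,-0.4216,0.077,-1],
    [0,0,-0.85,0.0664,-0.4216,0.077,-1],
    [0,0,-0.85,0.0664,-0.4216,0.077,-1],
  ],
)

```text
clock: 19.65
eef_pos: [471.1, 74.2, 150.1]
tcp_rot: [-1.122, -2.931, 0.002]
wrist_force: [-0.2, -0.7, -0.6]
width: 88.1
finger_force: 0.0
```

>>> step_arm(
  steps=[
    [0,0,0,0,0,0,-1],
    [0,0,0,0,0,0,-1],
    [0,0,0,0,0,0,-1],
    [0,0,0,0,0,0,-1],
  ],
)

```text
clock: 19.98
eef_pos: [471.9, 74.6, 151.4]
tcp_rot: [-1.127, -2.932, 0.001]
wrist_force: [0.4, -0.0, -0.2]
width: 88.0
finger_force: 0.0
```

```bash
python3 - <<'E'
from m import *
s=ctrl.sense();print(s["eef_pos"],s["width"],s["joints"].round(2))
go(471,74.2,60,75,0.12)
E
```

```text
[471.9425516   74.58160118 151.44010087] 87.98661813269987 [ 0.37  0.88 -1.09  2.06  1.04  0.91 -0.5 ]
turn [ 0.0177  0.075  -0.3002] shift [ 0.0009 -0.0017  0.1829] rows>= 3.9
```

>>> step_arm(
  steps=[
    [0,0,-0.1,0,-0.002,0.03,-1],
    [0,0,-0.2,0,-0.002,0.07,-1],
    [0,0,-0.3,0,-0.002,0.12,-1],
    [0,0,-0.3,0,-0.002,0.16,-1],
    [0,0,-0.3,0.001,-0.002,0.183,-1],
    [0,0,-0.3,0.001,-0.002,0.183,-1],
    [0,0,-0.3,0.001,-0.002,0.183,-1],
    [0,0,-0.3,0.001,-0.002,0.183,-1],
  ],
)

```text
clock: 20.65
eef_pos: [471.4, 74.6, 60.8]
tcp_rot: [0.411, 3.114, 0.001]
wrist_force: [0.5, -0.3, 0.2]
width: 88.2
finger_force: 0.0
```

```bash
python3 - <<'E'
from m import *
s=ctrl.sense();print(s["eef_pos"],s["width"],s["joints"].round(2))
im,d=ctrl.capture("top"); cv2.imwrite("pics/top7.png",im)
p=ctrl.camera_params("scene");K=p["intrinsics"];E=p["extrinsics"]
go(471,74.2,3.5,75)
E
```

```text
[471.37319492  74.63216496  60.83871504] 88.19865848007122 [ 0.33  1.06 -1.05  2.11  1.32  0.89 -0.24]
turn [ 0.0004  0.0008 -0.0003] shift [ 0.001  -0.0011  0.1151] rows>= 1.4
```

Joints have ample margin; descend and grasp setter 1.

>>> step_arm(
  steps=[
    [0,0.001,0,0.001,-0.001,0.05,-1],
    [0,0.001,0,0.001,-0.001,0.09,-1],
    [0,0.001,0,0.001,-0.001,0.115,-1],
    [0,0.001,0,0.001,-0.001,0.115,-1],
    [0,0.001,0,0.001,-0.001,0.115,-1],
    [0,0.001,0,0.001,-0.001,0.115,1],
    [0,0.001,0,0.001,-0.001,0.115,1],
    [0,0.001,0,0.001,-0.001,0.115,1],
    [0,0.001,0,0.001,-0.001,0.115,1],
    [0,0.001,0,0.001,-0.001,0.115,1],
    [0,0.001,0,0.001,-0.001,0.115,1],
  ],
  squeeze=20,
)

```text
clock: 21.62
eef_pos: [470.7, 73.9, 3.2]
tcp_rot: [-0.41, -3.114, -0.0]
wrist_force: [-0.4, -1.7, 6.2]
width: 65.1
finger_force: 20.0
```

```bash
python3 - <<'E'
from m import *
s=ctrl.sense();print(s["eef_pos"],s["width"],s["joints"].round(2),s["wrist_force"])
E
```

```text
[470.71619644  73.92427009   3.21214425] 65.10173935750444 [ 0.3   1.16 -0.98  2.12  1.47  0.87 -0.34] [-0.35237215 -1.72370955  6.164159  ]
```

>>> step_arm(
  steps=[
    [0,0,0,0,0,-0.03,1],
    [0,0,0,0,0,-0.08,1],
    [0,0,0,0,0,-0.15,1],
    [0,0,0,0,0,-0.22,1],
    [0,0,0,0,0,-0.3,1],
    [0,0,0,0,0,-0.36,1],
    [0,0,0,0,0,-0.36,1],
    [0,0,0,0,0,-0.36,1],
    [0,0,0,0,0,-0.36,1],
  ],
)

```text
clock: 22.37
eef_pos: [470.1, 73.0, 181.7]
tcp_rot: [-0.41, -3.112, 0.002]
wrist_force: [0.0, 0.2, -1.3]
width: 65.1
finger_force: 20.0
```

```bash
python3 - <<'E'
from m import *
for n,seed,z in(("scene",(251,229),137),):
    im,d=ctrl.capture(n); cv2.imwrite("pics/scene8.png",im)
    H,S,V=[a.astype(int) for a in cv2.split(cv2.cvtColor(im,cv2.COLOR_BGR2HSV))]
    cv2.imwrite("pics/stack8.png",cv2.resize(im[190:280,190:320],None,fx=6,fy=6,interpolation=2))
s=ctrl.sense();print(s["eef_pos"],s["width"],s["joints"].round(2))
go(641.6,-55,182,75)
E
```

```text
[469.804246    72.98689196 181.2393412 ] 65.00861115000697 [ 0.42  0.86 -1.19  2.04  0.99  1.    0.01]
turn [-0.0014 -0.0023  0.    ] shift [-0.3981 -0.1583 -0.0026] rows>= 5.1
```

View pics/stack8.png

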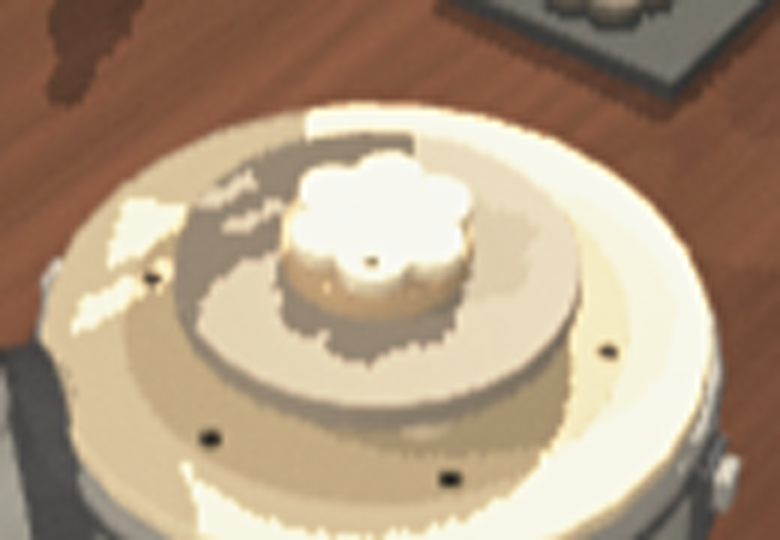

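The tag lies flat on the lower setter in the crop, with its centre at about (380,215) and the shelf ellipse centre at about (378,268). I'll check the centring numerically before placing the top setter.

```bash
python3 - <<'E'
from m import *
from scipy.optimize import least_squares
def cf(px,z,r):
    P=plane("scene",[(190+(x-2.5)/6,190+(y-2.5)/6) for x,y in px],z)[:,:2]
    f=least_squares(lambda c:np.hypot(*(P-c[:2]).T)-r,P.mean(0));return f.x.round(1),f.fun.round(1)
print("shelf",cf([(177,272),(580,278),(375,408),(520,370),(225,363),(545,200),(505,165)],119,70))
print("setter base",cf([(283,280),(300,300),(330,314),(370,320),(410,316),(440,305),(465,285)],119,33))
im=cv2.imread("pics/scene8.png")
c,l=near(im.min(2)>205,(253,225));print("tag top",c,l.sum(),plane("scene",c,137)[0],fit("scene",l,137))
f=np.load("scene0.npz");W=world("scene",f["d"]);g=(np.abs(W[...,2]-119)<3.5);g[:,:190]=0;g[:,320:]=0
k=max(cv2.findContours(g.astype(np.uint8),0,1)[0],key=cv2.contourArea)[:,0];P=plane("scene",k,119)[:,:2]
print("shelf0",least_squares(lambda c:np.hypot(*(P-c).T)-70,P.mean(0),loss="soft_l1").x)
im=cv2.imread("pics/top0.png")
P=plane("top",[(279+0,151)],119)
E
```

```text
shelf (array([645.4, -59.1]), array([-2.9, -0.3, -1.2, -0.2, -1. , -2.5, -1.5]))
setter base (array([642.7, -56.1]), array([ 0.4,  0.7, -0.1, -0.7, -0.5,  0.2,  1.1]))
tag top [253.03508772 225.47807018] 456 [644.48011769 -55.09222982 137.        ] (array([644.4, -54.7]), 32.1)
shelf0 [645.01110699 -57.51681492]
```

Scene camera: shelf (645,-58), lower setter (642.7,-56.1), tag (644.4,-55), all within about 4 mm. Aim the top setter at (643.3,-56).

```bash
python3 - <<'E'
from m import *
go(643.3,-56,182,75)
E
```

```text
turn [-0.0014 -0.0023  0.    ] shift [-0.4019 -0.1594 -0.0026] rows>= 5.2
```

>>> step_arm(
  steps=[
    [-0.0014,-0.0023,0,-0.04,-0.016,0,1],
    [-0.0014,-0.0023,0,-0.1,-0.04,0,1],
    [-0.0014,-0.0023,0,-0.16,-0.064,0,1],
    [-0.0014,-0.0023,0,-0.22,-0.088,-0.001,1],
    [-0.0014,-0.0023,0,-0.28,-0.111,-0.002,1],
    [-0.0014,-0.0023,0,-0.34,-0.135,-0.003,1],
    [-0.0014,-0.0023,0,-0.38,-0.151,-0.003,1],
    [-0.0014,-0.0023,0,-0.4019,-0.1594,-0.003,1],
    [-0.0014,-0.0023,0,-0.4019,-0.1594,-0.003,1],
    [-0.0014,-0.0023,0,-0.4019,-0.1594,-0.003,1],
    [-0.0014,-0.0023,0,-0.4019,-0.1594,-0.003,1],
    [-0.0014,-0.0023,0,-0.4019,-0.1594,-0.003,1],
  ],
)

```text
clock: 23.42
eef_pos: [642.9, -54.0, 183.3]
tcp_rot: [0.406, 3.115, 0.003]
wrist_force: [-0.4, 1.0, -0.4]
width: 65.0
finger_force: 20.0
```

>>> step_arm(
  steps=[
    [0,0,0,0,0,0.02,1],
    [0,0,0,0,0,0.045,1],
    [0,0,0,0,0,0.07,1],
    [0,0,0,0,0,0.073,1],
    [0,0,0,0,0,0.073,1],
    [0,0,0,0,0,0.073,1],
    [0,0,0,0,0,0.073,1],
    [0,0,0,0,0,0.073,1],
  ],
)

```text
clock: 24.08
eef_pos: [644.5, -54.9, 147.8]
tcp_rot: [0.41, 3.112, 0.003]
wrist_force: [-0.2, -0.7, -1.0]
width: 65.6
finger_force: 20.0
```

```bash
python3 - <<'E'
from m import *
s=ctrl.sense();print(s["eef_pos"],s["width"],s["joint_vel"].round(3),s["wrist_force"])
go(643.3,-56,140.3,75)
E
```

```text
[644.53220905 -54.94475107 147.79998581] 65.58648691960886 [-0.    -0.002  0.003  0.002 -0.001 -0.     0.001] [-0.23131113 -0.71169105 -1.03286348]
turn [ 0.0016  0.0018 -0.0001] shift [ 0.0019 -0.0027  0.015 ] rows>= 0.2
```

>>> step_arm(
  steps=[
    [0.0016,0.0018,0,0.0019,-0.0027,0.004,1],
    [0.0016,0.0018,0,0.0019,-0.0027,0.008,1],
    [0.0016,0.0018,0,0.0019,-0.0027,0.012,1],
    [0.0016,0.0018,0,0.0019,-0.0027,0.015,1],
    [0.0016,0.0018,0,0.0019,-0.0027,0.015,1],
    [0.0016,0.0018,0,0.0019,-0.0027,0.015,1],
  ],
)

```text
clock: 24.58
eef_pos: [643.0, -56.3, 140.3]
tcp_rot: [-0.41, -3.114, 0.001]
wrist_force: [-1.6, -1.7, 4.4]
width: 65.6
finger_force: 20.0
```

```bash
python3 - <<'E'
from m import *
s=ctrl.sense();print(s["eef_pos"],s["width"],s["joint_vel"].round(3),s["wrist_force"])
go(643.3,-56,140.3,75)
E
```

```text
[642.95889481 -56.30910153 140.34278361] 65.62635315356377 [ 0.     0.001  0.001  0.002  0.    -0.001 -0.001] [-1.56820032 -1.67365215  4.37129146]
turn [-0.0006 -0.0004 -0.0001] shift [-0.0005  0.0008  0.0001] rows>= 0.0
```

Contact (about 5 N up). Release and retreat.

>>> step_arm(
  steps=[
    [0,0,0,0,0,0,-1],
    [0,0,0,0,0,0,-1],
    [0,0,0,0,0,0,-1],
    [0,0,0,0,0,0,-1],
    [0,0,0,0,0,0,-1],
    [0,0,0,0,0,-0.04,-1],
    [0,0,0,0,0,-0.1,-1],
    [0,0,0,0,0,-0.18,-1],
    [0,0,0,0.1,0,-0.22,-1],
    [0,0,0,0.2,0,-0.22,-1],
    [0,0,0,0.3,0,-0.22,-1],
    [0,0,0,0.3,0,-0.22,-1],
  ],
)

```text
clock: 25.58
eef_pos: [494.6, -16.5, 250.3]
tcp_rot: [-0.406, -3.113, 0.002]
wrist_force: [-0.2, 0.3, 0.0]
width: 88.4
finger_force: 0.0
```

>>> step_arm(
  steps=[
    [0,0,0,0,0,0,-1],
    [0,0,0,0,0,0,-1],
    [0,0,0,0,0,0,-1],
    [0,0,0,0,0,0,-1],
  ],
)

```text
clock: 25.92
eef_pos: [499.5, -17.5, 249.7]
tcp_rot: [-0.413, -3.114, -0.001]
wrist_force: [-0.2, 0.0, 0.4]
width: 87.8
finger_force: 0.0
```

```bash
python3 - <<'E'
from m import *
f={}
for n in("top","scene"):
    im,d=ctrl.capture(n); f[n]=im
    W=world(n,d);m=(np.abs(W[...,0]-643)<45)&(np.abs(W[...,1]+56)<45)&(np.abs(W[...,2]-147)<4)
    print(n,m.sum(),np.median(W[m],0).round(1),W[m].mean(0).round(1))
    H,S,V=[a.astype(int) for a in cv2.split(cv2.cvtColor(im,cv2.COLOR_BGR2HSV))]
    A=np.c_[W[m][:,:2]-[643,-56],np.ones(m.sum())];print("tilt",np.linalg.lstsq(A,W[m][:,2],rcond=None)[0].round(4), fit(n,m,147))
a=cv2.resize(f["top"],(512,384));b=cv2.resize(f["scene"][190:280,190:320],None,fx=4.2,fy=4.2666)[:384]
cv2.imwrite("pics/fin.png",np.hstack([f["top"][90:290,150:450],f["scene"][130:330,70:370]]))
cv2.imwrite("pics/final.png",cv2.resize(np.vstack([np.hstack([f["top"][90:290,150:450]]),f["scene"][130:330,70:370]]),(450,600)))
E
```

```text
top 6 [660.6 -29.6 147.2] [660.6 -29.6 147.5]
tilt [ -0.6137  -1.1894 189.6405] (array([660.8, -29.7]), 7.5)
scene 566 [643.9 -57.3 145.6] [644.2 -56.8 145.5]
tilt [-1.100000e-03 -3.200000e-03  1.455185e+02] (array([644.7, -58.2]), 33.8)
```

View pics/final.png

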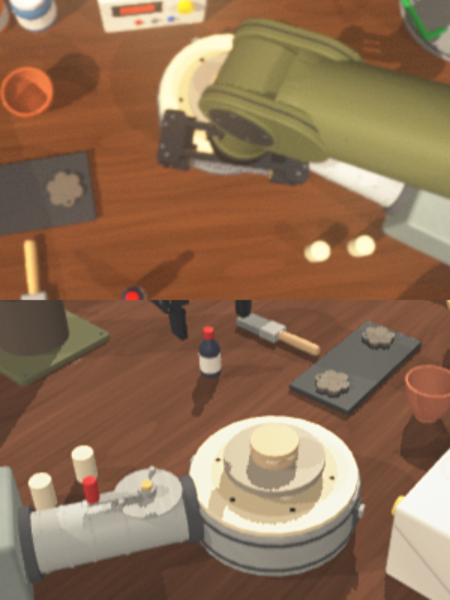

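The stack sits flat and centred: top disc (644,-57) against shelf (645,-58). The lever and knob at (90,490) lie along the duct, and the bystanders are undisturbed. Handing in.

```bash
python3 -c "
from station import ctrl
print(ctrl.finish_job())"
```

```text
the job is handed in; nothing more can be done
None
```

Job handed in, with no verdict returned: setter, dry tag and setter stand flat on the shelf, each within about 4 mm of its centre by camera, the damper is pushed open to its stop, and no damp tag or bystander was knowingly touched.

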